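Test a stoneware lamp sleeve on the gauge pin and sort it

TASK

Slide the sleeve in the gauge's middle lane along onto the steel pin as far as it goes without forcing it (the pin must stay home), to see if it fits: flush against the blue plate means it fits, stopping short means it is too tight. Then pull the pin's red-ended knob fully out to free the sleeve and move the sleeve onto the green board if it fits, or onto the red board if it is too tight, flat on its underside as it came. Push the knob fully home again for the next test, and leave the waiting sleeve, the bowl, the cup and the brush where they are.

Things in the scene. Friction and masses are not known exactly. Their poses are not given: they have to be found in the camera images.
- gauge: fixed fit gauge. Origin: on the table, under the front face of its blue plate, on the pin's line. Its y is the way a sleeve is pushed onto the pin, x is across, z up. Dark steel bed: top 10 mm above the table, 70 mm wide, from y = -0.204 to +0.012. Blue stop plate: 60 mm wide, y 0 to 0.012, top 56 mm above the table.
- lane (a point): centre of the middle lane, on the bed at gauge (0, -0.144). Two aluminium rails 5 mm thick, tops 18 mm above the table, from y = -0.200 to -0.088, 46 mm apart (the sleeve has 1 mm play each side). From there to the plate the bed is open on both sides. 
- side_lane (a point): centre of the side lane, on the bed at gauge (0.080, -0.157): same rails, y -0.200 to -0.115; the waiting sleeve stands here.
- pin_tip (a point): centre of the steel pin's tip, 32 mm above the table like a sleeve's bore. Pin home: tip at gauge y = -0.046; 14 mm thick up to y = -0.027, a cone, then 22 mm thick from y = -0.021 to the plate. A sleeve that fits ends flush with the plate (centre at y = -0.025); a tight one stops on the cone (centre at about -0.049).
- gauge_pin (a joint): slide of the pin with its knob, m: 0 = home, 0.060 = fully out (moves along gauge +y; the pin's tip is then inside the plate). Stiff: it stays where it is left and takes about 14 N to move either way, so press a stopped sleeve with less.
- knob (a point): middle of the knob's black grip, on the pin's axis, 32 mm above the bare table; gauge y = 0.051 at home, moves with the pin. Grip: round bar along gauge y, 30 mm in diameter, 22 mm long; beyond it a red end flange 36 mm in diameter, its outer face 18 mm from this point. A 14 mm rod joins it to the plate, 28 mm away.
- sleeve_a: stoneware lamp sleeve: square block 44 wide (x) x 50 long (y) x 44 mm tall, round bore along its y at half height, 0.17 kg. Origin: centre of underside. The two look alike outside; this is the first; one has a bore that fits the pin (24 mm), one is too tight (18 mm), not told which. The one in the middle lane (gauge x = 0) is to be tested; the other waits in the side lane.
- sleeve_b: stoneware lamp sleeve: square block 44 wide (x) x 50 long (y) x 44 mm tall, round bore along its y at half height, 0.17 kg. Origin: centre of underside. The two look alike outside; this is the second; one has a bore that fits the pin (24 mm), one is too tight (18 mm), not told which. The one in the middle lane (gauge x = 0) is to be tested; the other waits in the side lane.
- green_board: fixed green board for sleeves that fit, 110 (x) x 124 mm (y), top 9 mm above the table (1 mm below the bed). Wooden lips 6 mm thick, tops at 17 mm, along its two y ends only. Origin: centre of underside; axes parallel to the gauge's. Lies on either side of the bed: centre at gauge x = -0.093 or +0.093, y = -0.038.
- red_board: fixed red board for sleeves that are too tight, 110 (x) x 124 mm (y), top 9 mm above the table (1 mm below the bed). Wooden lips 6 mm thick, tops at 17 mm, along its two y ends only. Origin: centre of underside; axes parallel to the gauge's. Lies on either side of the bed: centre at gauge x = -0.093 or +0.093, y = -0.038.
- bowl: terracotta bowl, 124 mm across, 65 mm high; bystander. Origin: centre of its underside.
- cup: blue glazed cup, 76 mm across, 85 mm high; bystander. Origin: centre of its underside.
- brush: brush 170 mm long, lying; bystander. Origin: under its middle.
Not all that is in view belongs to the job. Several things look just like the green_board: the one meant starts farthest to the robot's left.

How it is judged:
By the outcome, as a careful person would: the job done as asked, in the order asked, and still so for the second after the job is handed in, with the robot touching nothing.
It also fails if it takes over 58 s, if anything falls off the work surface, if the arm or the gripper's body presses on something with over 40 N, if the wrist force passes 120 N, or if a joint passes its speed limit or range.

ROBOT

A 6-joint arm with a two-finger parallel gripper is mounted at the origin on the work surface. World frame = base frame: x ahead of the robot, y to its left, z up, the work surface at z = 0. Lengths are in mm, angles in degrees, forces in N, time in s.
With the tool pointing down it reaches from about 325 to 925 mm from the base axis. Payload 3.1 kg.
Tool frame: the origin (TCP) lies at the very end of the fingers, on their centre line; the grasp point (between the pads) lies grasp_offset behind it (grasp_offset is the distance from the TCP to the grasp point, in mm); z points along the fingers, y is the line along which they close (so a half turn about z gives the same grasp; the last joint's range is limited). The gripper opens to 85 mm and grips with 20 to 120 N. Pads are 22 mm wide; open, the fingers measure 114 mm over their backs; the gripper's body (76 mm by 85 mm) begins 54 mm behind the grasp point. The pads swing forward as they close: fully open they stand 13 mm farther back than shut.
Start: joints at [-80.34, 12.427, 92.441, -0, 75.132, -6.429], TCP at [173.224, -600.527, 231.3] pointing down, gripper open.
Joint ranges: [-157.48, 157.48], [-44.54, 120.13], [17.64, 146.25], [-64.5, 244.5], [7.68, 150.69], [-147.95, 147.95]. Speed limits (degrees/s): [159.86, 159.86, 180, 180, 180, 180].

INTERFACE

Orientations are given as [roll, pitch, yaw] about the fixed x, y, z axes, in that order (R = Rz(yaw) Ry(pitch) Rx(roll)).
In Python, from station import * gives the robot as it stands. Calls block until the motion is done:
- goto(position, orientation): joint-space move of the TCP to a pose.
- move_l(position, attitude=None, speed=150): straight line of the TCP; attitude=None keeps the orientation; speed is the mean speed in mm/s.
- move_j(angles): joint-space move.
- grip(opening, squeeze=None): finger opening in mm; squeeze is the grip in N (None keeps the last); returns when the fingers have stopped.
- wait(seconds).
- solve_ik(position, orientation): joint angles nearest the present ones, or None.
- get_obs(): the state.
- get_image(name): name is "side" or "top" or "wrist"; returns the picture (400x640x3 uint8, red, green, blue); there is no depth.
- get_calibration(name): a dict with "fx", "fy", "cx", "cy" (pixels), "R" (3x3) and "t" (3): a world point X has camera coordinates R X + t; the wrist camera has in their place "mount" (4x4, takes a point from camera to tool coordinates, whose origin is the TCP and whose axes are the flange's). Camera axes: x right, y down, z forward; pixel columns grow to the right and rows downward; lengths in mm; the calibration is good to about 2 mm. The wrist camera is an equidistant fisheye: a pixel r from the principal point sees the ray r / f radians off the axis. A picture is of the moment at which its call begins: read the wrist's pose just before it. get_calibration takes no time and is no camera call.
A pose or a line that the arm cannot do raises Unreachable and nothing moves.
- sign_off(): hands the job in; it is judged then, once.
Trained networks look in the newest picture that a camera, given by its name, has taken for a name from the list of things; names that differ only in an ending like _2 or _b are one class to them, and where a whole thing is asked for, a point or a joint stands for the part that bears it (a point fixed in the world has none). Each returns a list of dicts, best first, with "score" (0 to 1); they miss things now and then, are a little off and sometimes report something else, mostly with a low value. They report only what shows in the picture. A call takes as long as a camera call. They do not tell look-alikes from the thing itself.
- spot_in(name, camera): "extent" ([centre column, centre row, width, height] in pixels, round what is visible of it).
- regions_of(name, camera): "region" (400x640 bool, what is visible of it) and "extent" ([centre column, centre row, width, height] in pixels, round what is visible of it).
The state is a dict: "t": time; "joint_pos": joint angles; "qvel": joint speeds; "effort": joint torques, N m; "tcp_pos": TCP position; "ee_rot": TCP orientation; "wrist_force": force on the tool from outside, world axes, zero at the start; "moment": the same for the moment, N m; "grip_width": finger opening in mm; "grip_force": force on a finger pad.
Only numpy, scipy, OpenCV 4.12 (cv2) and the standard library are available. Lean on these libraries where they do the work, as an engineer would, in place of code of your own. Each camera call takes 0.05 s, during which the arm holds its last target. There are 200 camera calls.

## Working session

There is one attempt and no reset: what is moved stays moved. The work goes in short steps, each a Python script; the robot and the scene stay as the last script left them, time stands still between calls to the robot, and variables do not carry over. Pictures are saved under pics/ and viewed, at most 10 in all, crops included, and the job is handed in when it is done.

```bash
mkdir -p pics; ls; python3 - <<'E'
from station import *
import cv2,numpy as np
for n in("top","side"):
    cv2.imwrite(f"pics/{n}0.png",get_image(n)[:,:,::-1])
    c=get_calibration(n);print(n,{k:np.round(v,3).tolist() for k,v in c.items()})
c=get_calibration("wrist");print({k:np.round(v,3).tolist() for k,v in c.items()})
o=get_obs();print(o);
try: print(grasp_offset)
except Exception as e: print(e)
E
```

```text
pics
top {'fx': 431.672, 'fy': 431.672, 'cx': 315.533, 'cy': 186.951, 'R': [[0.025, -1.0, -0.006], [-0.997, -0.024, -0.071], [0.071, 0.008, -0.997]], 't': [-30.1, 523.18, 1522.851]}
side {'fx': 509.844, 'fy': 509.844, 'cx': 316.529, 'cy': 192.325, 'R': [[0.958, -0.287, -0.01], [-0.211, -0.68, -0.702], [0.194, 0.675, -0.712]], 't': [-524.596, 111.512, 1710.827]}
{'fx': 309.707, 'fy': 309.707, 'cx': 317.566, 'cy': 202.498, 'mount': [[0.0, -0.946, -0.323, 82.671], [1.0, -0.0, 0.001, 1.974], [-0.001, -0.323, 0.946, -143.429], [0.0, 0.0, 0.0, 1.0]]}
{'t': 0.1, 'joint_pos': array([-8.03411328e+01,  1.24733635e+01,  9.25197957e+01,  9.61030088e-04,
        7.51331181e+01, -6.42961291e+00]), 'qvel': array([-0.12874885, -0.08262263, -0.20288935, -0.0111072 ,  0.00424119,
       -0.04365242]), 'effort': array([-4.54998244e-04, -3.98071718e+01, -3.04970276e+01, -1.19834899e-04,
        4.19389791e-03, -9.39691525e-07]), 'tcp_pos': array([ 173.09158207, -599.78490572,  230.08415287]), 'ee_rot': array([-1.79874621e+02, -1.50633295e-02,  1.60882160e+01]), 'wrist_force': array([-0.55756763,  0.21098563, -0.44831968]), 'moment': array([ 0.02663082, -0.0143333 ,  0.0028101 ]), 'grip_force': 0.0, 'grip_width': 85.40703585469186}
18.700000000000003
```

View pics/top0.png

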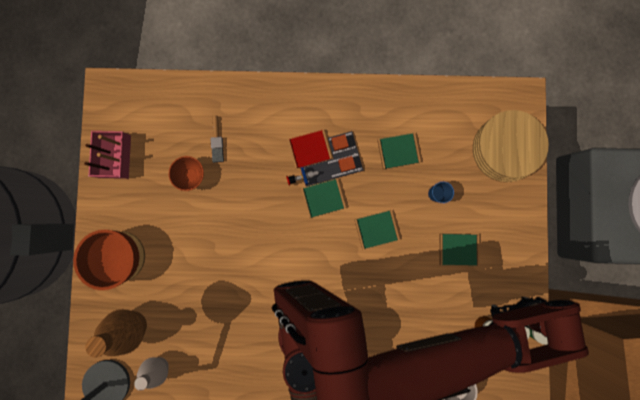

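View pics/side0.png

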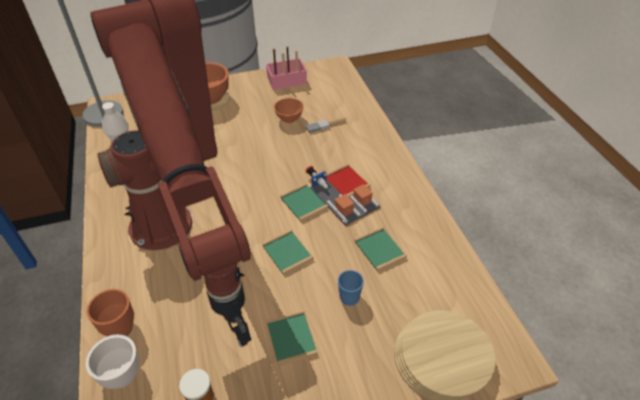

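The gauge lies at about (335,165) in the top view. Its knob is at (292,180) and points to the robot's left, the middle-lane sleeve is at (347,163), the waiting one at (341,142), and the red board at (310,149). Four boards could be the green one: (324,198), (378,230), (400,151) and (460,250). I choose (324,198): it is farthest left and beside the bed. Next I get a rough pose and a closer wrist picture.

```bash
cat > h.py <<'E'
from station import *
import numpy as np, cv2
from scipy.spatial.transform import Rotation as Ro
def unproj(cam,px,z):
    c=get_calibration(cam);R=np.array(c["R"]);t=np.array(c["t"])
    d=R.T@np.array([(px[0]-c["cx"])/c["fx"],(px[1]-c["cy"])/c["fy"],1]);o=-R.T@t
    return o+d*(z-o[2])/d[2]
def wunproj(px,z,obs):
    c=get_calibration("wrist");M=np.array(c["mount"])
    u=np.array([px[0]-c["cx"],px[1]-c["cy"]])/c["fx"];a=np.hypot(*u)
    d=np.r_[u/max(a,1e-9)*np.sin(a),np.cos(a)]
    Rt=Ro.from_euler("xyz",obs["ee_rot"],degrees=True).as_matrix()
    o=Rt@M[:3,3]+obs["tcp_pos"];d=Rt@M[:3,:3]@d
    return o+d*(z-o[2])/d[2]
def snap(cam,name):
    o=get_obs();im=get_image(cam);cv2.imwrite(f"pics/{name}.png",im[:,:,::-1]);return o,im
E
python3 - <<'E'
from h import *
k=unproj("top",(293,180),32);s=unproj("top",(347,163),54);g=unproj("top",(324,198),9);r=unproj("top",(310,149),9)
print(k,s,g,r)
d=(k-s)[:2];th=np.degrees(np.arctan2(d[1],d[0]))-90;print("theta",th,np.hypot(*d))
d=(r-g)[:2];print("theta2",np.degrees(np.arctan2(d[1],d[0])),np.hypot(*d))
c=(g+r)/2;print(c)
goto([c[0]+20,c[1]-60,330],[180,0,90+th])
o,im=snap("wrist","w1");print(o["tcp_pos"],o["ee_rot"],o["joint_pos"],o["t"])
E
```

```text
[545.56387686  63.02026001  32.        ] [ 607.92623886 -125.67110587   54.        ] [485.46038185 -48.58283956   9.        ] [661.48289176   6.13640806   9.        ]
theta 18.288683810200325 198.72970525551636
theta2 17.268643738691487 184.33154926753207
[573.47163681 -21.22321575   9.        ]
[593.27254821 -82.18664221 329.72239217] [-1.79969172e+02  4.84884963e-03  1.08205425e+02] [-1.45881079e+01  5.71736723e+00  8.95580467e+01 -2.08607397e-02
  8.47478755e+01 -3.27916178e+01] 2.5
```

View pics/w1.png

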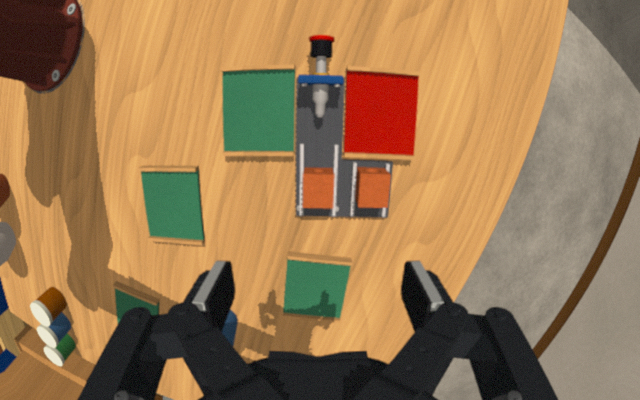

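The close view confirms the choice: green board at (258,112) directly left of the bed, red at (382,112), blue plate at (320,80), knob at (321,46). The middle sleeve is at (318,189) and the waiting one at (373,189). I now fit the gauge pose by colour.

```bash
cat > fit.py <<'E'
from h import *
def wproj(P,obs):
    c=get_calibration("wrist");M=np.array(c["mount"]);Rt=Ro.from_euler("xyz",obs["ee_rot"],degrees=True).as_matrix()
    p=M[:3,:3].T@(Rt.T@(np.array(P)-obs["tcp_pos"])-M[:3,3]);a=np.arctan2(np.hypot(p[0],p[1]),p[2])
    return np.array([c["cx"],c["cy"]])+c["fx"]*a*p[:2]/np.hypot(p[0],p[1])
def blob(im,col,box,z,o):
    hsv=cv2.cvtColor(im,cv2.COLOR_RGB2HSV);x0,y0,x1,y1=box
    lo={"g":(60,80,30),"r":(174,200,90),"b":(100,120,40),"o":(4,120,60)}[col];hi={"g":(90,255,255),"r":(180,255,255),"b":(120,255,255),"o":(13,255,255)}[col]
    m=cv2.inRange(hsv,lo,hi)
    if col=="r": m|=cv2.inRange(hsv,(0,200,90),(2,255,255))
    k=np.zeros_like(m);k[y0:y1,x0:x1]=m[y0:y1,x0:x1]
    n,l,s,_=cv2.connectedComponentsWithStats(k);i=1+np.argmax(s[1:,4]);ys,xs=np.nonzero(l==i)
    W=np.array([wunproj((a,b),z,o)[:2] for a,b in zip(xs,ys)],np.float32)
    return W,s[i].tolist()
def G(g,th,v):  # gauge mm -> world
    t=np.radians(th);x,y,z=v
    return np.array([g[0]+x*np.cos(t)-y*np.sin(t),g[1]+x*np.sin(t)+y*np.cos(t),z])
E
python3 - <<'E'
from fit import *
o=get_obs();im=get_image("wrist")
A={}
for n,col,box,z in [("green","g",(210,50,300,165),9),("red","r",(340,55,430,165),9),("plate","b",(290,65,350,95),56),("mid","o",(295,160,340,215),54),("side","o",(350,160,395,215),54)]:
    W,s=blob(im,col,box,z,o);r=cv2.minAreaRect(W);A[n]=np.array(r[0]);print(n,s,np.round(r[0],1),np.round(r[1],1),round(r[2],1),W.mean(0).round(1))
d=A["red"]-A["green"];th=np.degrees(np.arctan2(d[1],d[0]));print("th",th,np.hypot(*d))
m=(A["red"]+A["green"])/2;t=np.radians(th);g=m+38*np.array([-np.sin(t),np.cos(t)]);print("gauge",g)
for n in A:
    v=A[n]-g;print(n,"in gauge",(v[0]*np.cos(t)+v[1]*np.sin(t)).round(1),(-v[0]*np.sin(t)+v[1]*np.cos(t)).round(1))
v=im.copy()
S=4;v=cv2.resize(v[20:230,210:430],None,fx=S*.65,fy=S*.65,interpolation=cv2.INTER_CUBIC)
for P in [(-30,0,56),(30,0,56),(-35,-204,10),(35,-204,10),(-35,12,10),(0,51,47),(0,69,32),(0,-46,32),(-23,-200,18),(23,-200,18),(-23,-88,18),(23,-88,18),(-38,-100,9),(38,-100,9),(38,24,9),(-38,24,9),(-148,24,9),(148,24,9)]:
    p=(wproj(G(g,th,P),o)-[210,20])*S*.65;cv2.circle(v,tuple(int(a) for a in p),2,(255,255,0),-1)
cv2.imwrite("pics/w2.png",v[:,:,::-1])
E
```

```text
Traceback (most recent call last):
  File "fit.py", line 13, in blob
    W=np.array([wunproj((a,b),z,o)[:2] for a,b in zip(xs,ys)],np.float32)
                ~~~~~~~^^^^^^^^^^^
  File "h.py", line 9, in wunproj
    c=get_calibration("wrist");M=np.array(c["mount"])
ValueError: time passes only in moves, steps and waits
```

```bash
sed -i '3a _gc=get_calibration\n_cache={}\ndef get_calibration(n):\n    if n not in _cache: _cache[n]=_gc(n)\n    return _cache[n]' h.py
cat > meas.py <<'E'
from fit import *
o=get_obs();im=get_image("wrist")
A={}
for n,col,box,z in [("green","g",(210,50,300,165),9),("red","r",(340,55,430,165),9),("plate","b",(290,65,350,95),56),("mid","o",(295,160,340,215),54),("side","o",(350,160,395,215),54)]:
    W,s=blob(im,col,box,z,o);r=cv2.minAreaRect(W);A[n]=np.array(r[0]);print(n,s,np.round(r[0],1),np.round(r[1],1),round(r[2],1),W.mean(0).round(1))
d=A["red"]-A["green"];th=np.degrees(np.arctan2(d[1],d[0]));print("th",th,np.hypot(*d))
m=(A["red"]+A["green"])/2;t=np.radians(th);g=m+38*np.array([-np.sin(t),np.cos(t)]);print("gauge",g)
for n in A:
    v=A[n]-g;print(n,"in gauge",(v[0]*np.cos(t)+v[1]*np.sin(t)).round(1),(-v[0]*np.sin(t)+v[1]*np.cos(t)).round(1))
S=2.6;v=cv2.resize(im[20:230,210:430],None,fx=S,fy=S,interpolation=cv2.INTER_CUBIC)
for P in [(-30,0,56),(30,0,56),(-35,-204,10),(35,-204,10),(-35,12,10),(0,51,47),(0,69,32),(0,-46,32),(-23,-200,18),(23,-200,18),(-23,-88,18),(23,-88,18),(-38,-100,9),(38,-100,9),(38,24,9),(-38,24,9),(-148,24,9),(148,24,9)]:
    p=(wproj(G(g,th,P),o)-[210,20]+.5)*S;cv2.circle(v,tuple(int(a) for a in p),2,(255,255,0),-1)
cv2.imwrite("pics/w2.png",v[:,:,::-1])
E
python3 meas.py
```

```text
green [223, 70, 71, 81, 5504] [485.9 -46.3] [107.8 121.6] 17.0 [486.8 -45.1]
red [345, 72, 72, 81, 3156] [662.9   7.7] [106.9 120.7] 17.0 [660.6  10.8]
plate [299, 75, 44, 11, 336] [562.3  21.9] [57.  12.4] 15.8 [561.8  22.4]
mid [303, 167, 31, 42, 1233] [ 605.9 -121.2] [42.2 60.5] 17.4 [ 605.6 -121.3]
side [356, 167, 35, 41, 1319] [679.8 -95.6] [49.2 59.4] 18.1 [679.2 -95.9]
th 16.95937848812465 185.05015289633073
gauge [563.33124565  17.02529726]
green in gauge -92.5 -38.0
red in gauge 92.5 -38.0
plate in gauge 0.4 5.0
mid in gauge 0.4 -144.6
side in gauge 78.6 -141.7
```

View pics/w2.png

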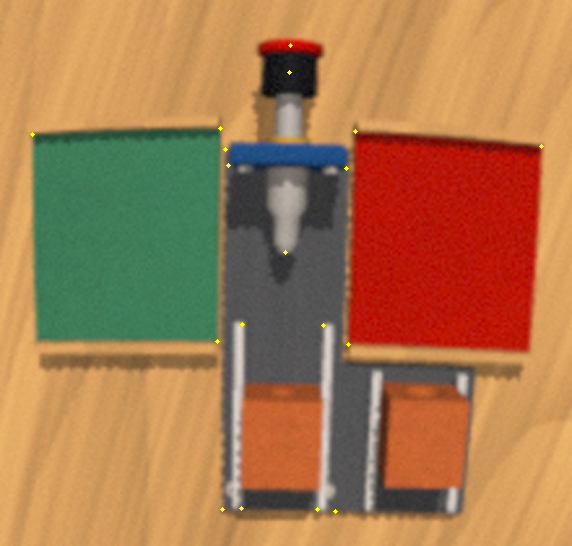

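The overlay agrees with the picture to about 2 mm: plate, pin tip, rail ends and bed end all coincide. The crop shows the middle sleeve at (282,435), the waiting one at (425,435) and the right green board. Now I grasp the middle sleeve.

```bash
cat > task.py <<'E'
from fit import *
g=np.array([563.3,17.0]);th=16.96;t=np.radians(th);att=[180,0,90+th]
ex=np.array([np.cos(t),np.sin(t)]);ey=np.array([-np.sin(t),np.cos(t)])
P=lambda x,y,z:G(g,th,(x,y,z)).tolist()
def ga(o=None):
    o=o or get_obs();v=o["tcp_pos"][:2]-g;return np.r_[v@ex,v@ey,o["tcp_pos"][2]].round(2)
def fo(o=None):
    o=o or get_obs();f=o["wrist_force"];return np.r_[f[:2]@ex,f[:2]@ey,f[2]].round(2)
def st(s=""):
    o=get_obs();print(s,"t%.1f"%o["t"],ga(o),"F",fo(o),"M",o["moment"].round(2),"w%.1f g%.1f"%(o["grip_width"],o["grip_force"]))
E
python3 - <<'E'
from task import *
grip(66,25)
goto(P(0,-146,120),att);st()
move_l(P(0,-146,21),speed=120);wait(.3);st("down")
grip(30,25);wait(.3);st("grip")
E
```

```text
t3.9 [   1.29 -146.7   121.68] F [0.48 1.16 0.44] M [-0.09  0.03 -0.  ] w65.9 g0.0
down t5.1 [   0.44 -146.32   21.74] F [-0.53  0.71 -0.55] M [ 0.02 -0.01  0.03] w66.1 g0.0
grip t5.7 [   0.34 -146.21   21.36] F [ 1.23 -0.19  2.41] M [ 0.03  0.02 -0.  ] w43.6 g26.7
```

```bash
python3 - <<'E'
from task import *
move_l(P(0,-112,21),speed=80);st("a")
move_l(P(0,-78,21),speed=80);wait(.2);st("b")
y=-78;b=fo()[1]
while y<-22:
    y+=2;move_l(P(0,y,21),speed=40);wait(.06);f=fo();print(y,ga(),f)
    if abs(f[1]-b)>6: break
wait(.2);st("end")
E
```

```text
a t6.3 [   0.23 -110.07   21.4 ] F [0.1  3.28 6.06] M [ 0.49 -0.02  0.12] w43.6 g27.3
b t7.1 [  0.28 -76.15  21.37] F [0.59 1.13 6.34] M [ 0.04 -0.09  0.01] w43.6 g27.3
-76 [  0.33 -75.16  21.36] [ 0.22 -1.06  4.53]
-74 [  0.34 -73.63  21.36] [-0.21 -2.47  5.8 ]
-72 [  0.36 -71.78  21.36] [-0.02 -3.33  5.52]
-70 [  0.38 -69.8   21.36] [ 0.23 -2.79  5.47]
-68 [  0.36 -67.77  21.35] [ 0.2  -3.48  6.47]
-66 [  0.36 -65.72  21.33] [ 0.54 -3.22  6.37]
-64 [  0.39 -63.71  21.37] [ 0.05 -3.49  5.15]
-62 [  0.38 -61.67  21.36] [-0.15 -2.75  5.51]
-60 [  0.36 -59.66  21.35] [ 0.69 -3.61  5.68]
-58 [  0.36 -57.66  21.36] [ 0.72 -3.41  5.93]
-56 [  0.35 -55.67  21.34] [ 0.36 -3.69  5.61]
-54 [  0.36 -53.65  21.35] [ 0.4  -3.9   6.84]
-52 [  0.33 -51.66  21.34] [ 0.28 -2.7   5.61]
-50 [  0.34 -49.67  21.35] [ 0.84 -2.72  6.23]
-48 [  0.33 -47.65  21.34] [ 0.99 -2.53  4.74]
-46 [  0.39 -45.95  21.36] [-0.14 -3.83  6.22]
-44 [  0.72 -45.2   21.42] [ 0.56 -7.31  4.46]
end t12.5 [  0.72 -45.21  21.42] F [ 1.42 -7.16  4.33] M [-1.09 -0.42 -0.04] w43.6 g27.0
```

```bash
python3 - <<'E'
from task import *
for x in (-.5,.5,1.0,-.2):
    move_l(P(x,-44,21),speed=20);wait(.15);print(x,ga(),fo())
o,im=snap("wrist","w3");c=im[90:330,180:460]
cv2.imwrite("pics/w3c.png",cv2.resize(c,None,fx=2.5,fy=2.5,interpolation=cv2.INTER_CUBIC)[:,:,::-1])
st()
for p in [(0,0,56),(0,-45,54),(0,-20,54)]: print(p,((wproj(P(*p),o)-[180,90])*2.5).round())
E
```

```text
-0.5 [  0.65 -45.19  21.42] [ 2.25 -7.11  2.23]
0.5 [  0.69 -45.2   21.38] [-0.19 -5.98  4.96]
1.0 [  0.72 -45.22  21.38] [-1.52 -7.91  5.72]
-0.2 [  0.69 -45.19  21.41] [ 1.68 -6.58  3.53]
 t14.2 [  0.66 -45.19  21.39] F [ 1.08 -7.99  3.54] M [-1.01 -0.45 -0.01] w43.6 g27.0
(0, 0, 56) [346. 276.]
(0, -45, 54) [345. 516.]
(0, -20, 54) [345. 390.]
```

View pics/w3c.png

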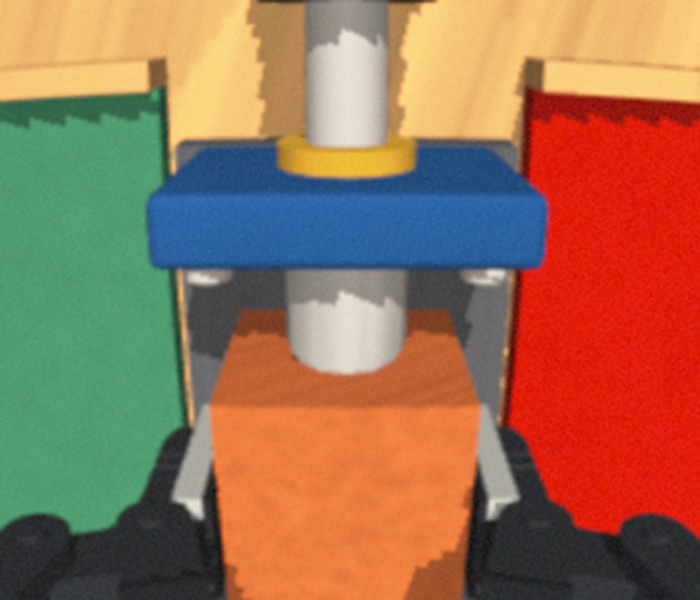

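The picture shows the plate's front top edge at row 268 and the sleeve's front edge at row 407. That is about 25 mm short of the plate, and the sleeve is wedged with no sideways play, so it sits on the cone (centre about -49 mm). It is too tight and goes to the red board. Next I pull the knob.

```bash
python3 - <<'E'
from task import *
grip(62);st("rel")
move_l(P(0,-45,100),speed=200)
move_l(P(0,50.5,100),speed=200)
move_l(P(0,50.5,9),speed=130);wait(.15);st("dn")
grip(20,60);wait(.15);st("grip")
b=fo()[1]
move_l(P(0,102,9),speed=60);st("p")
y=102
while y<120:
    y+=2;move_l(P(0,y,9),speed=40);wait(.05);f=fo();print(y,ga(),f)
    if abs(f[1])>25: break
E
```

```text
rel t14.5 [ -1.84 -42.28  19.51] F [ 0.17  1.   -0.4 ] M [-0.   -0.05  0.01] w62.5 g0.0
dn t16.7 [ 1.2  50.09 10.29] F [ 0.69  0.41 -0.19] M [0.03 0.02 0.01] w62.1 g0.0
grip t17.2 [ 1.   50.43  9.85] F [1.64 0.76 5.  ] M [ 0.27 -0.06  0.  ] w28.5 g59.2
p t18.2 [ 1.02 97.85  9.83] F [ -0.75 -12.19   3.97] M [-1.64 -0.45 -0.07] w28.0 g59.1
104 [ 1.03 99.6   9.84] [ -0.72 -13.12   3.48]
106 [  1.07 101.48   9.87] [ -1.01 -12.95   3.56]
108 [  1.06 103.46   9.85] [ -0.82 -14.05   3.08]
110 [  1.03 105.48   9.83] [ -0.79 -13.09   3.59]
112 [  1.05 107.49   9.86] [ -0.81 -12.94   4.12]
114 [  1.04 109.47   9.84] [ -1.28 -14.12   4.01]
116 [  1.05 110.5    9.83] [ -0.88 -16.53   4.62]
118 [  1.07 110.47   9.87] [ -1.29 -23.35   2.06]
120 [  1.07 110.51   9.86] [ -1.77 -28.89   1.64]
```

```bash
python3 - <<'E'
from task import *
move_l(P(0,111,9),speed=60);grip(62,30);st("rel")
move_l(P(0,111,100),speed=200)
move_l(P(0,-47,100),speed=220)
move_l(P(0,-47,21),speed=130);wait(.2);st("dn")
grip(30,30);wait(.2);st("grip")
move_l(P(0,-47,46),speed=100);wait(.1);st("lift")
o,im=snap("wrist","w4")
move_l(P(93,-40,46),speed=150)
move_l(P(93,-40,23),speed=80);wait(.15);st("near")
z=23;b=fo()[2]
while z>17:
    z-=.7;move_l(P(93,-40,z),speed=20);wait(.05);f=fo();print(z,ga(),f)
    if f[2]-b>4: break
cv2.imwrite("pics/w4c.png",cv2.resize(im[60:360,120:520],None,fx=1.5,fy=1.5)[:,:,::-1])
E
```

```text
rel t21.6 [ -0.67 111.25   8.45] F [ 0.21 -0.42 -0.8 ] M [ 0.01 -0.06 -0.04] w62.3 g0.0
dn t24.1 [  1.08 -47.5   22.34] F [ 1.11 -0.03 -0.03] M [ 0.01 -0.01  0.02] w62.1 g0.0
grip t24.6 [  0.8  -47.46  21.94] F [ 0.07 -0.22  5.61] M [-0.04  0.1  -0.03] w43.5 g32.7
lift t25.1 [ -0.78 -46.62  45.22] F [-0.67  0.34 -1.98] M [0.   0.   0.03] w43.4 g32.0
near t26.5 [ 92.65 -39.91  22.69] F [ 0.13  0.14 -1.14] M [-0.03 -0.06  0.01] w43.9 g32.1
22.3 [ 93.02 -39.98  22.36] [ 0.12 -0.85 -2.07]
21.6 [ 93.   -39.98  21.59] [-0.22  0.33 -1.55]
20.900000000000002 [ 92.98 -40.    20.87] [ 0.49 -0.35 -1.76]
20.200000000000003 [ 93.03 -40.02  20.8 ] [-1.97  0.74  3.51]
```

View pics/w4c.png

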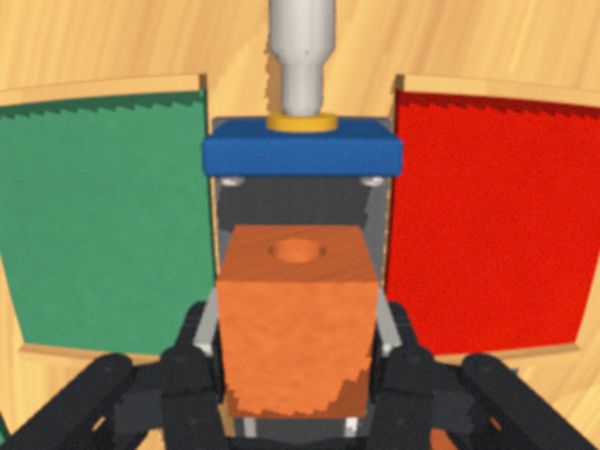

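The picture shows the pin out (tip clear of the bed), and the bore at (297,250) spans about 55 of the sleeve's 150 px, i.e. about 17 mm. That again says too tight. Next I release it and push the knob home.

```bash
python3 - <<'E'
from task import *
grip(64,60);st("rel")
move_l(P(93,-40,110),speed=200)
move_l(P(0,110.5,110),speed=250)
move_l(P(0,110.5,9),speed=140);wait(.15);st("dn")
grip(20,60);wait(.15);st("grip")
move_l(P(0,57,9),speed=60);st("p")
y=57
while y>38:
    y-=2;move_l(P(0,y,9),speed=40);wait(.05);f=fo();print(y,ga(),f)
    if abs(f[1])>26: break
move_l(P(0,50.4,9),speed=60);grip(62);st("rel")
move_l(P(0,51,110),speed=200)
move_l(P(20,-110,300),speed=250);wait(.2);st()
o,im=snap("wrist","w5");top=snap("top","top5")
v=cv2.resize(im[20:260,190:450],None,fx=2.2,fy=2.2,interpolation=cv2.INTER_CUBIC)
for q in [(0,69,32),(0,-46,32)]: print(((wproj(P(*q),o)-[190,20])*2.2).round())
cv2.imwrite("pics/w5c.png",v[:,:,::-1])
E
```

```text
rel t28.0 [ 93.08 -40.07  20.02] F [-0.79 -0.67  0.96] M [ 0.03 -0.03  0.06] w64.3 g0.0
dn t30.5 [  1.32 110.2   10.34] F [-0.27  0.68  0.16] M [0.04 0.06 0.04] w64.3 g0.0
grip t31.1 [  1.03 110.5    9.83] F [0.14 1.62 4.68] M [ 0.24 -0.15 -0.01] w28.3 g59.2
p t32.1 [ 0.95 60.51  9.82] F [ 1.74 12.1   9.37] M [1.81 0.2  0.01] w28.1 g59.4
55 [ 0.97 58.8   9.84] [ 1.39 13.32  7.1 ]
53 [ 0.96 56.91  9.83] [ 1.48 12.87  8.72]
51 [ 0.93 54.91  9.81] [ 1.29 14.01  8.23]
49 [ 0.96 52.94  9.81] [ 2.23 13.77  8.45]
47 [ 0.94 50.99  9.81] [ 0.75 13.49  8.48]
45 [ 0.92 50.95  9.81] [ 1.72 18.78  8.99]
43 [ 0.95 50.94  9.81] [ 3.41 25.12 10.54]
41 [ 0.87 50.97  9.78] [ 3.22 29.81 11.91]
rel t35.2 [-0.66 50.3   8.43] F [-0.11  0.46  0.4 ] M [-0.03  0.05  0.02] w62.1 g0.0
 t37.2 [  19.48 -108.88  298.49] F [0.55 0.7  0.07] M [-0.03 -0.01  0.03] w62.2 g0.0
[250.  19.]
[250. 207.]
```

View pics/w5c.png

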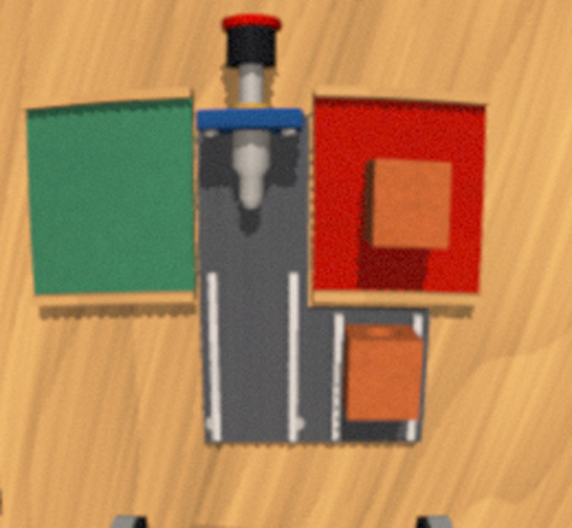

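The pin is home: its tip is at (250,207), as predicted, and I felt the hard stop. The sleeve lies flat on the red board at (412,203) and the waiting sleeve is untouched at (383,373).

```bash
python3 -c "
from station import *
print(sign_off())"
```

```text
the job is handed in; nothing more can be done
None
```

The middle-lane sleeve stopped on the cone, about 25 mm short of the plate, so it is too tight; I moved it flat onto the red board, pushed the knob fully home and handed the job in at about 37 s.

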